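# Close the sample dryer and set its vent screw

### The job

Close up the bench dryer for a run: push its loaded tray fully home, then turn the vent's wing screw on top of the dryer clockwise until it seats, and back it off a quarter turn to set the vent gap. Nothing locks the screw, so do not let go: finish while still gripping its wing at that setting. Leave the round dial as it is set and do not disturb the tin on top of the dryer or the jar, weight and brush beside the tray.

Things in the scene. Friction and masses are not known exactly. Their poses are not given: they have to be found in the camera images.
- dryer: Bench dryer: stainless steel cabinet 260 deep (x) x 340 wide (y) x 130 high, fixed to the table. Origin at table height under the middle of its front face; its x axis points into the cabinet (away from the front), y to the left as seen by the robot, z up. The tray slides out of its front; the vent and a round dial stand on its flat top, 50 mm behind the front edge and 75 mm either side of the middle (either may be left or right).
- tray (a joint): How far the tray is out of the dryer, m: 0 = fully home against its stop, up to 0.14; starts 0.04 to 0.085 out. It slides along the dryer's x axis with about 2 N of friction and stays where left. It carries three lidded tins that are fixed to it.
- tray_handle (a point): Middle of the tray's dark bar handle, a level 10 mm round bar 130 mm long, parallel to the dryer's front, 92 mm above the table, its axis 26 mm in front of the steel tray panel (300 wide, 8 thick, from 33 to 117 mm above the table) that closes the opening. With the tray home the bar's axis is 34 mm in front of the dryer's front face. Axes as the dryer's.
- vent: The vent on the dryer's top: round dark flange 68 mm across, 16 mm high, fixed to the dryer, carrying the wing screw. Origin on the screw's upright axis at the dryer's top face (130 mm above the table); axes as the dryer's.
- vent_screw (a joint): Angle of the wing screw, rad, growing clockwise seen from above. It seats (hard stop) at 3.14; there the wing lies parallel to the dryer's front (along y), as it does at 0, the other end of its travel. It starts between 0.6 and 2.3. Its friction is about 0.06 N m, it stays where it is left, and it does not rise or sink as it turns.
- vent_wing (a point): Centre of the wing of the vent screw, on the screw's axis: a flat steel bar 46 long x 10 thick x 30 high standing on edge, from 34 to 64 mm above the dryer's top, on a 10 mm round stem; this point is 50 mm above the dryer's top (180 mm above the table). Its y axis runs along the length of the wing, its x axis across the thickness; it turns with the screw.
- dial_mark (a point): White mark near the rim of the thermostat's round black dial (44 mm across, top 32 mm above the dryer's top), 18 mm from the dial's axis. The dial turns easily; it is to be left as set.
- tin: Closed tin 60 across, 50 high, standing on the dryer's top, midway between vent and dial and 75 to 90 mm farther back. Origin under its centre. Bystander.
- jar: Jar 64 across, 85 high, on the table beside the tray (left). Origin under its centre. Bystander.
- brush: Flat hand brush with a wooden handle, about 200 long, lying on the table on the other side (right) of the tray. Bystander.
- weight: Steel balance weight with a knob on top, 40 across, 60 high, on the table on the jar's side, nearer the robot. Origin under its centre. Bystander.

How it is judged:
By the outcome, as a careful person would: the job done as asked, in the order asked, and still so for the second after the job is handed in, while the arm keeps its last pose, push and grip.
It also fails if it takes over 64 s, if anything falls off the work surface, if the arm or the gripper's body presses on something with over 40 N, if the wrist force passes 120 N, or if a joint passes its speed limit or range.

### The arm

A 6-joint arm with a two-finger parallel gripper is mounted at the origin on the work surface. World frame = base frame: x ahead of the robot, y to its left, z up, the work surface at z = 0. Lengths are in mm, angles in rad, forces in N, time in s.
With the tool pointing down it reaches from about 350 to 875 mm from the base axis. Payload 4.2 kg.
Tool frame: the origin (TCP) lies at the very end of the fingers, on their centre line; the grasp point (between the pads) lies 19 mm behind it (arm.grip_point_offset is the distance from the TCP to the grasp point, in mm); z points along the fingers, y is the direction in which the jaws open and shut (so a half turn about z gives the same grasp; the last joint's range is limited). The gripper opens to 85 mm and grips with 20 to 120 N. Pads are 22 mm wide; open, the fingers measure 114 mm over their backs; the gripper's body (76 mm by 85 mm) begins 54 mm behind the grasp point. The pads swing forward as they close: fully open they stand 13 mm farther back than shut.
Start: joints at [1.599, 0.385, 0.008, 0, -1.194, -0.259], TCP at [142.941, 608.414, 231.312] pointing down, gripper open.
Joint ranges: [-3.14, 3.14], [-1.21, 2.06], [-1.07, 1.41], [-3.16, 2.05], [-2.99, -0.16], [-3.1, 3.1]. Speed limits (rad/s): [2.79, 2.79, 3.14, 3.14, 3.14, 3.14].

### API

Orientations are given as a unit quaternion [x, y, z, w].
In Python, from bench import arm gives the robot as it stands.
- The arm moves only by the tool drive_tool, never from a script. Its argument "steps" is a list of rows, each a list of 5 numbers: the shift along the tool's x, y, z in m, then the turn about the tool's z in degrees, then the finger opening in m, from 0 to 0.0854. A call has 1 to 20 rows; each row shifts and turns the commanded pose from where the row before left it, along the tool's axes as they then stand; what a row does not reach is not made up. A row lasts 1/10 s, in which the tool goes at most 50 mm and 8.59 degrees, less where a joint would pass 70% of its speed; a pose out of reach is approached as far as the arm can. A call is refused whole if a number of a shift passes 0.05 or a number of a turn 8.59, either way. A call with a gripper value outside its range is refused whole. The fingers move at their own pace and stop on an object; the grip force is fixed at half the most. Time passes only in rows, so rows that do not move let the fingers close. It gives the time, the measured TCP pose, the force and the opening at its end, in the units of the state.
- arm.read_state(): the state, without advancing time (a new reading comes with each control period).
- arm.get_image(name): name is "side" or "top"; returns (picture, depth): 384x512x3 uint8, blue, green, red; 384x512 float32, mm along the optical axis (not along the pixel's ray), 0 where there is no reading.
- arm.camera_params(name): a dict with "K" (3x3 intrinsics, pixels), "world_to_cam" (4x4, takes a point from world to camera coordinates). Camera axes: x right, y up, looking along -z (the intrinsics and any distortion apply to the point x, -y, -z); pixel columns grow to the right and rows downward; lengths in mm; the calibration is good to about 2 mm. A picture is of the moment at which its call begins. camera_params takes no time and is no camera call.
- arm.job_done(): hands the job in, once; it reports no verdict.
The state is a dict: "clock": time; "joints": joint angles; "joint_vel": joint speeds; "joint_efforts": joint torques, N m; "position": TCP position; "ee_rot": TCP orientation; "contact_force": force on the tool from outside, world axes, zero at the start; "wrist_torque": the same for the moment, N m; "gripper_width": finger opening in mm.
Only numpy, scipy, OpenCV 4.12 (cv2) and the standard library are available. Lean on these libraries where they do the work, as an engineer would, in place of code of your own. Each camera call takes 0.05 s, during which the arm holds its last target.

## Working session

There is one attempt and no reset: what is moved stays moved. The work goes in short steps, Python scripts to look and compute and a tool call to move; the robot and the scene stay as the last step left them, time stands still between calls to the robot, and variables do not carry over. Pictures are saved under pics/ and viewed, and the job is handed in when it is done.

Besides the shell and the picture viewer there is one more tool, called after "Request:" as a command line: name --pt "numbers of a row" for each row, then --argument value for the rest. drive_tool: Moves the arm, as the interface text tells. Its arguments: {"type":"object","properties":{"steps":{"type":"array"}},"required":["steps"]}

```bash
mkdir -p pics; ls; python3 - <<'E'
from bench import arm
import cv2,numpy as np
s=arm.read_state();print(s)
for n in("side","top"):
    p,d=arm.get_image(n);cv2.imwrite(f"pics/{n}0.png",p);np.savez(f"{n}0.npz",p=p,d=d)
    c=arm.camera_params(n);print(n,c["K"],c["world_to_cam"],[k for k in c])
print(arm.grip_point_offset)
E
```

```text
pics
{'clock': 0.0, 'joints': array([ 1.59860532e+00,  3.85562170e-01,  6.65100698e-03, -4.93341102e-04,
       -1.19396376e+00, -2.58597340e-01]), 'joint_vel': array([-0.0015701 ,  0.00150474, -0.00010614,  0.00048328,  0.00063941,
        0.00094054]), 'joint_efforts': array([ 1.03839304e-04, -3.92295456e+01,  1.88403153e+01,  4.18622822e+00,
       -4.56881564e-03, -4.75783082e-06]), 'position': array([142.81609851, 607.88665868, 230.22886386]), 'ee_rot': array([ 9.93338432e-01, -1.15228584e-01, -7.85987422e-05,  1.06138133e-03]), 'contact_force': array([ 0.15798657, -0.05138511, -0.21885487]), 'wrist_torque': array([-0.04474346,  0.00148712, -0.03562488]), 'gripper_width': 85.65562909572476}
side [[482.41864422   0.         258.25007125]
 [  0.         482.41864422 182.48288573]
 [  0.           0.           1.        ]] [[-9.98391481e-01 -5.66521351e-02  2.23318460e-03  5.39681047e+02]
 [ 3.34335289e-02 -5.56480128e-01  8.30187970e-01 -8.27518353e+01]
 [-4.57891982e-02  8.28927260e-01  5.57479100e-01 -1.23019149e+03]
 [ 0.00000000e+00  0.00000000e+00  0.00000000e+00  1.00000000e+00]] ['K', 'world_to_cam']
top [[491.72699942   0.         255.49270633]
 [  0.         491.72699942 185.94482799]
 [  0.           0.           1.        ]] [[ 4.80687295e-03 -9.99986037e-01  2.19517876e-03  2.88013032e+01]
 [ 9.85678667e-01  5.10811626e-03  1.68557031e-01 -5.44261960e+02]
 [-1.68565891e-01  1.35350864e-03  9.85689458e-01 -1.16766362e+03]
 [ 0.00000000e+00  0.00000000e+00  0.00000000e+00  1.00000000e+00]] ['K', 'world_to_cam']
18.700000000000003
```

View pics/top0.png

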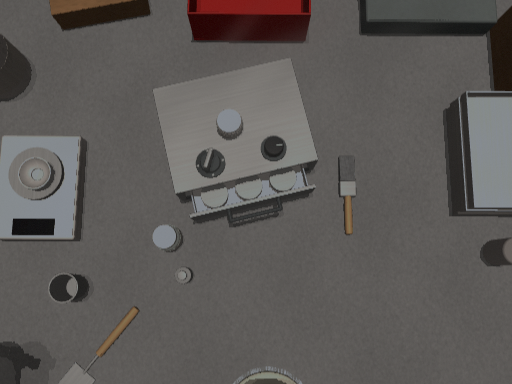

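View pics/side0.png

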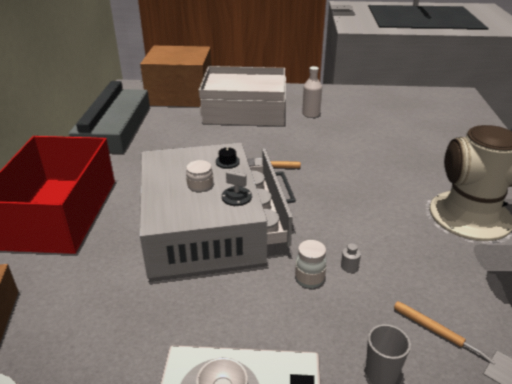

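```bash
cat >h.py <<'E'
import cv2,numpy as np
from bench import arm
def ray(n,u,v,z):
    c=arm.camera_params(n);K=c["K"];W=c["world_to_cam"];R=W[:3,:3];t=W[:3,3]
    q=np.linalg.inv(K)@[u,v,1];d=R.T@[q[0],-q[1],-q[2]];o=-R.T@t
    return o+d*(z-o[2])/d[2]
def proj(n,P):
    c=arm.camera_params(n);p=c["world_to_cam"]@np.r_[P,1]
    q=c["K"]@[p[0],-p[1],-p[2]];return q[:2]/q[2]
def pt(n,u,v,d):
    c=arm.camera_params(n);K=c["K"];W=c["world_to_cam"];q=np.linalg.inv(K)@[u,v,1]*d
    return W[:3,:3].T@(np.array([q[0],-q[1],-q[2]])-W[:3,3])
E
python3 - <<'E'
from h import *
t=np.load("top0.npz");p=t["p"];s=np.load("side0.npz")["p"]
cv2.imwrite("pics/topz.png",cv2.resize(p[50:230,145:325],None,fx=4.4,fy=3.3,interpolation=cv2.INTER_CUBIC)[:600,:792])
cv2.imwrite("pics/topv.png",cv2.resize(p[135:225,180:300],None,fx=6.5,fy=6.5,interpolation=cv2.INTER_CUBIC))
cv2.imwrite("pics/sidev.png",cv2.resize(s[140:230,180:300],None,fx=6.5,fy=6.5,interpolation=cv2.INTER_CUBIC))
C=[ray("top",u,v,130) for u,v in((153,88),(291,60),(316,160),(176,193))]
for c in C:print(c)
# world height map of dryer top region
d=t["d"];vs,us=np.mgrid[50:220,145:325]
P=np.array([pt("top",u,v,d[v,u]) for u,v in zip(us.ravel(),vs.ravel())])
m=abs(P[:,2]-130)<4
im=np.zeros((384,512),np.uint8);im[50:220,145:325]=m.reshape(vs.shape)*255
im=cv2.morphologyEx(im,cv2.MORPH_CLOSE,np.ones((25,25)))
X=P[m][:,:2];print(m.sum(),np.median(P[m][:,2]))
r=cv2.minAreaRect(X.astype(np.float32));print(r);print(cv2.boxPoints(r))
for lo,hi,nm in((155,172,'dialtop'),(185,200,'wingtop'),(172,200,'wing+tin')):
    mm=(P[:,2]>lo)&(P[:,2]<hi)
    print(nm,mm.sum(),P[mm].mean(0))
m=(P[:,2]>186)&(P[:,2]<202);print(P[m].round(0))
E
```

```text
[764.54147139 276.2220555  130.        ]
[837.0091502  -52.14722276 130.        ]
[ 591.49003418 -108.27244703  130.        ]
[512.44774313 213.52031758 130.        ]Traceback (most recent call last):
  File "<stdin>", line 10, in <module>
  File "h.py", line 11, in pt
    c=arm.camera_params(n);K=c["K"];W=c["world_to_cam"];q=np.linalg.inv(K)@[u,v,1]*d
ValueError: time passes only in moves, steps and waits
```

View pics/topv.png

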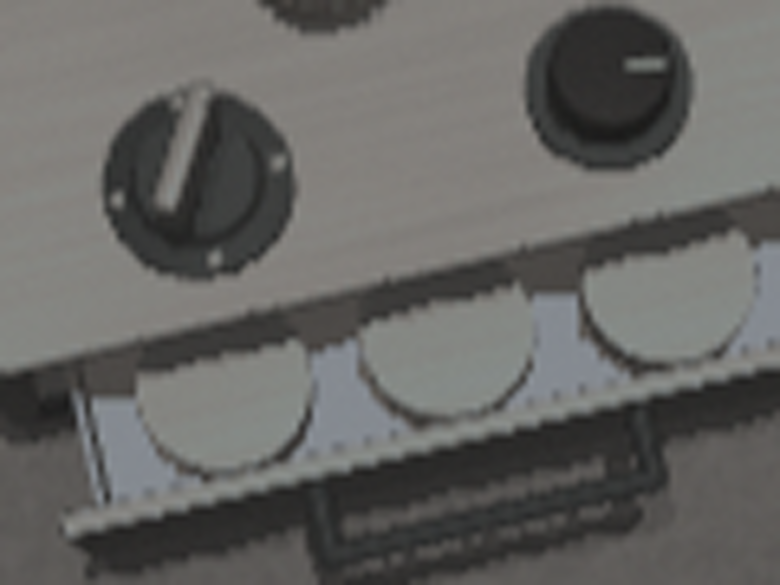

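View pics/sidev.png

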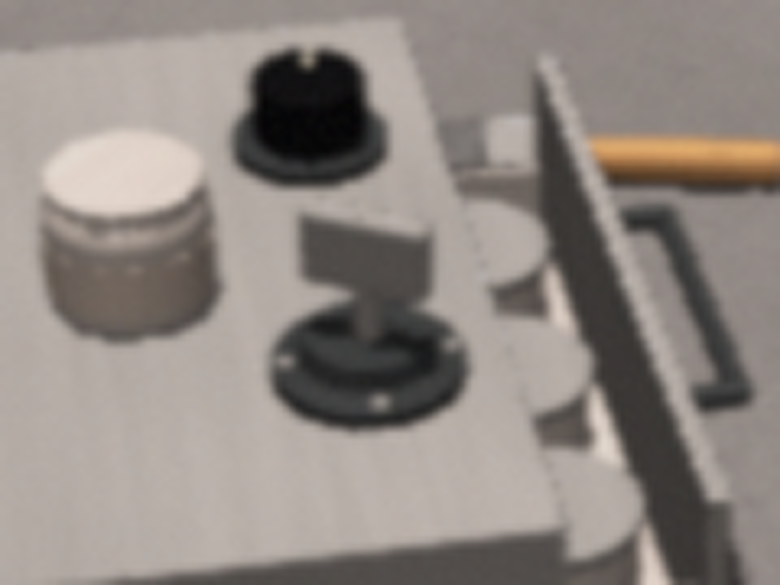

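```bash
python3 - <<'E'
from bench import arm
import pickle
pickle.dump({n:arm.camera_params(n) for n in("side","top")},open("cam.pkl","wb"))
E
sed -i 's/^from bench import arm/import pickle\nCAM=pickle.load(open("\.\/cam.pkl","rb"))/; s/arm.camera_params(n)/CAM[n]/' h.py
cat >>h.py <<'E'
def cloud(n,d):
    v,u=np.mgrid[:384,:512];c=CAM[n];K=c["K"];W=c["world_to_cam"]
    q=(np.linalg.inv(K)@np.stack([u.ravel(),v.ravel(),np.ones(u.size)]))*d.ravel()
    q[1:]*=-1
    return (W[:3,:3].T@(q-W[:3,3:4])).T.reshape(384,512,3)
E
python3 - <<'E'
from h import *
for n in("top","side"):
    t=np.load(n+"0.npz");P=cloud(n,t["d"])
    P[t["d"]==0]=0
    reg=(P[...,0]>450)&(P[...,0]<860)&(P[...,1]<300)&(P[...,1]>-130)
    m=reg&(abs(P[...,2]-130)<4)
    r=cv2.minAreaRect(P[m][:,:2].astype(np.float32));print(n,m.sum(),np.median(P[m][:,2]),r);print(cv2.boxPoints(r))
    m=reg&(P[...,2]>187)&(P[...,2]<202)
    print("wing",m.sum(),P[m].round(0).tolist()[:60])
    print(cv2.minAreaRect(P[m][:,:2].astype(np.float32)))
    m=reg&(P[...,2]>157)&(P[...,2]<170);print("dial",m.sum(),P[m].mean(0),cv2.minEnclosingCircle(P[m][:,:2].astype(np.float32)))
    m=reg&(P[...,2]>175)&(P[...,2]<186);print("tin",m.sum(),P[m].mean(0))
# flange dots in top
def z(u,v):return 180+u/6.5-.0,135+v/6.5
dots=[z(*q) for q in((178,98),(278,160),(117,199),(215,259))]
D=np.array([ray("top",*q,146) for q in dots]);print(D,D.mean(0))
w=[ray("top",*z(*q),194) for q in((205,88),(186,84),(155,205),(174,211))];print("wingtop",np.array(w))
def zs(u,v):return 180+u/6.5,140+v/6.5
print("side",np.array([ray("side",*zs(*q),194) for q in((303,213),(432,232))]))
E
```

```text
top 12811 130.0378116474647 ((679.4278564453125, 82.95542907714844), (261.4333190917969, 340.37664794921875), 13.878753662109375)
[[ 511.70465   216.82043 ]
 [ 593.35016  -113.61908 ]
 [ 847.15106   -50.909576]
 [ 765.50555   279.52994 ]]
wing 99 [[673.0, 109.0, 187.0], [605.0, 134.0, 194.0], [605.0, 132.0, 195.0], [606.0, 130.0, 190.0], [602.0, 134.0, 196.0], [602.0, 132.0, 197.0], [603.0, 130.0, 194.0], [603.0, 128.0, 192.0], [600.0, 136.0, 194.0], [601.0, 134.0, 193.0], [600.0, 132.0, 194.0], [601.0, 130.0, 194.0], [601.0, 128.0, 192.0], [599.0, 136.0, 191.0], [598.0, 134.0, 197.0], [598.0, 132.0, 196.0], [598.0, 130.0, 193.0], [599.0, 128.0, 190.0], [596.0, 136.0, 193.0], [596.0, 134.0, 193.0], [596.0, 132.0, 195.0], [596.0, 130.0, 193.0], [597.0, 128.0, 192.0], [594.0, 138.0, 194.0], [594.0, 136.0, 193.0], [594.0, 134.0, 193.0], [594.0, 132.0, 193.0], [593.0, 129.0, 195.0], [591.0, 138.0, 197.0], [591.0, 136.0, 195.0], [591.0, 134.0, 194.0], [592.0, 132.0, 192.0], [592.0, 129.0, 194.0], [589.0, 138.0, 195.0], [589.0, 136.0, 195.0], [589.0, 134.0, 193.0], [590.0, 132.0, 191.0], [
[... 2452 characters left out ...]
0625), (14.073043823242188, 45.67645263671875), 65.82878112792969)
dial 354 [633.14412972  69.40000077 162.98466204] ((609.95068359375, 66.31312561035156), 95.95427703857422)
tin 366 [647.90733021 107.21640755 179.74227301]
[[609.81881439 142.25200963 146.        ]
 [587.63640938 106.65909143 146.        ]
 [573.34329718 162.85131785 146.        ]
 [552.10883324 128.09807968 146.        ]] [580.72683855 134.96512465 146.        ]
wingtop [[601.49900967 128.44946004 194.        ]
 [602.85112367 134.88309924 194.        ]
 [561.12141159 144.39674968 194.        ]
 [559.10258979 137.98853224 194.        ]]
side [[600.98795382 139.40812915 194.        ]
 [557.64833717 148.29956883 194.        ]]
```

```bash
cat >>h.py <<'E'
PSI=np.radians(13.9);XD=np.array([np.cos(PSI),np.sin(PSI)]);YD=np.array([-XD[1],XD[0]])
F=np.array([552.5,51.6])
def dry(p): q=np.array(p)[:2]-F;return np.array([q@XD,q@YD]).round(1)
def wor(x,y): return F+x*XD+y*YD
def tool(a,d): a=np.radians(a);d=np.array(d);return np.round([d@[np.cos(a),np.sin(a)],d@[np.sin(a),-np.cos(a)]],1)
E
python3 - <<'E'
from h import *
def z(u,v):return 180+u/6.5,135+v/6.5
b=[ray("top",*z(*q),92) for q in((325,553),(655,482),(490,517))]
print("bar",b,[dry(x) for x in b])
# panel top edge front (z117)
b=[ray("top",*z(*q),117) for q in((68,525),(700,385))];print("panel",[dry(x) for x in b])
def zs(u,v):return 180+u/6.5,140+v/6.5
print("side bar",[dry(ray("side",*zs(*q),92)) for q in((665,215),(738,385))])
s=np.load("side0.npz");
for n,c in (("top",((166,237),(183,275),(347,175),(348,230))),("side",((311,250),(350,250)))):
  print(n,[ (ray(n,*q,z0).round(0),dry(ray(n,*q,z0))) for q,z0 in zip(c,(85,60,10,15) if n=="top" else (85,60))])
ex=[wor(*q) for q in((-160,0),(-130,0),(50,75))];print(ex)
E
```

```text
bar [array([454.73409968,  90.99202484,  92.        ]), array([481.12712923, -28.2159229 ,  92.        ]), array([468.08592034,  31.50780491,  92.        ])] [array([-85.4,  61.7]), array([-88.5, -60.3]), array([-86.8,   0.8])]
panel [array([-57.1, 147.1]), array([-61.2, -82.4])]
side bar [array([-87.7, -57.6]), array([-88.1,  57.4])]
top [(array([415., 241.,  85.]), array([-88.1, 216.8])), (array([327., 202.,  60.]), array([-182.7,  200.2])), (array([ 580., -202.,   10.]), array([ -34.4, -252.8])), (array([ 439., -200.,   15.]), array([-170.5, -216.9]))]
side [(array([418., 253.,  85.]), array([-82.5, 227.7])), (array([332., 220.,  60.]), array([-173.6,  216.2]))]
[array([397.18536295,  13.1635132 ]), array([426.30685739,  20.37035448]), array([583.01872089, 136.41513824])]
```

Request:
drive_tool --pt "0.025 0.032 0 0 0" --pt "0.025 0.032 0 0 0" --pt "0.025 0.032 0 0 0" --pt "0.025 0.032 0 0 0" --pt "0.025 0.032 0 0 0" --pt "0.025 0.032 0 0 0" --pt "0.025 0.032 0 0 0" --pt "0.025 0.032 0 0 0" --pt "0.025 0.032 0 0 0" --pt "0.025 0.032 0 0 0" --pt "0.025 0.032 0 0 0" --pt "0.025 0.032 0 0 0" --pt "0.025 0.032 0 0 0" --pt "0.025 0.032 0 0 0" --pt "0.025 0.032 0 0 0" --pt "0.025 0.032 0 0 0" --pt "0 0 0 -6.8 0" --pt "0 0 0 -6.8 0" --pt "0 0 0 -6.8 0" --pt "0 0 0 -6.7 0"

```text
clock: 2.1
position: [414.9, 18.1, 230.9]
ee_rot: [0.992, 0.123, -0.0, 0.0]
contact_force: [-0.5, 0.4, -1.2]
gripper_width: -0.1
```

Request:
drive_tool --pt "0 0 0.03 0 0" --pt "0 0 0.03 0 0" --pt "0 0 0.03 0 0" --pt "0 0 0.03 0 0" --pt "0 0 0.028 0 0" --pt "0 0 0 0 0" --pt "0.008 0 0 0 0" --pt "0.008 0 0 0 0" --pt "0.008 0 0 0 0" --pt "0.006 0 0 0 0" --pt "0.005 0 0 0 0" --pt "0.005 0 0 0 0" --pt "0.005 0 0 0 0" --pt "0.005 0 0 0 0" --pt "0.005 0 0 0 0" --pt "0.005 0 0 0 0"

```text
clock: 3.7
position: [473.5, 32.8, 83.2]
ee_rot: [0.993, 0.121, -0.0, 0.0]
contact_force: [-3.1, -1.4, 2.2]
gripper_width: -0.1
```

```bash
python3 - <<'E'
from h import *
from bench import arm
s=arm.read_state();print(s["position"],dry(s["position"]),s["contact_force"])
p,d=arm.get_image("side");cv2.imwrite("pics/s1.png",cv2.resize(p[120:300,130:370],None,fx=3.3,fy=3.3))
E
```

```text
[473.50541061  32.79409984  83.20443363] [-81.2   0.7] [-3.0713699 -1.4111951  2.2246046]
```

View pics/s1.png

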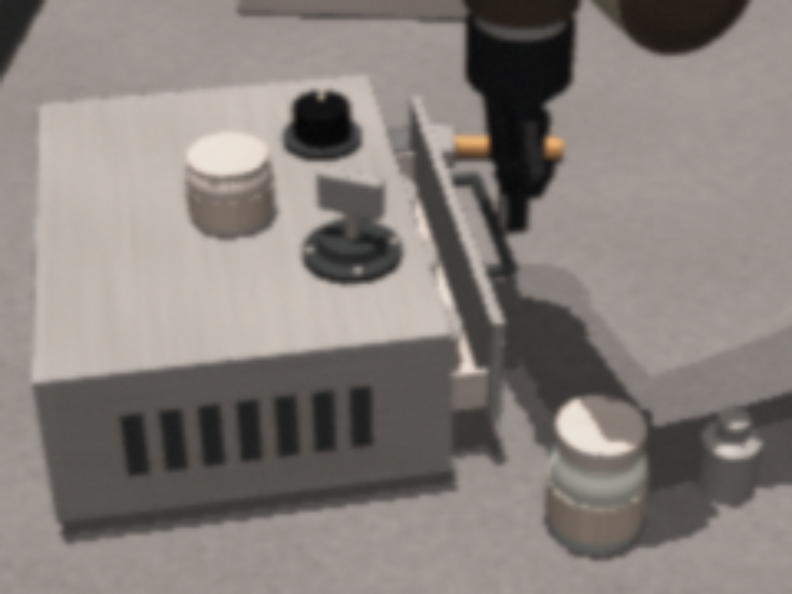

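Request:
drive_tool --pt "0.004 0 0 0 0" --pt "0.004 0 0 0 0" --pt "0.004 0 0 0 0" --pt "0.004 0 0 0 0" --pt "0.004 0 0 0 0" --pt "0.004 0 0 0 0" --pt "0.002 0 0 0 0" --pt "0.001 0 0 0 0" --pt "0.001 0 0 0 0"

```text
clock: 4.65
position: [500.6, 39.6, 83.2]
ee_rot: [0.993, 0.121, -0.0, -0.0]
contact_force: [-2.5, -0.1, -0.7]
gripper_width: -0.0
```

Request:
drive_tool --pt "0.001 0 0 0 0" --pt "0.001 0 0 0 0" --pt "0 0 0 0 0"

```text
clock: 4.95
position: [502.7, 40.1, 83.2]
ee_rot: [0.993, 0.121, 0.0, -0.0]
contact_force: [-2.1, 0.5, -1.1]
gripper_width: -0.0
```

Request:
drive_tool --pt "0.001 0 0 0 0" --pt "0.001 0 0 0 0"

```text
clock: 5.15
position: [503.0, 40.1, 83.1]
ee_rot: [0.993, 0.121, -0.002, 0.0]
contact_force: [-7.0, 0.6, 3.6]
gripper_width: 0.3
```

Request:
drive_tool --pt "0.001 0 0 0 0" --pt "0 0 0 0 0"

```text
clock: 5.35
position: [503.0, 40.1, 83.1]
ee_rot: [0.993, 0.121, -0.003, 0.0]
contact_force: [-8.8, 0.1, 4.2]
gripper_width: 0.2
```

```bash
python3 - <<'E'
from h import *
from bench import arm
s=arm.read_state();print(s["position"],dry(s["position"]),s["contact_force"])
p,d=arm.get_image("side");cv2.imwrite("pics/s2.png",cv2.resize(p[120:300,130:370],None,fx=3.3,fy=3.3))
E
```

```text
[502.98678988  40.12691405  83.14515457] [-50.8   0.8] [-8.80286507  0.14106088  4.22204106]
```

View pics/s2.png

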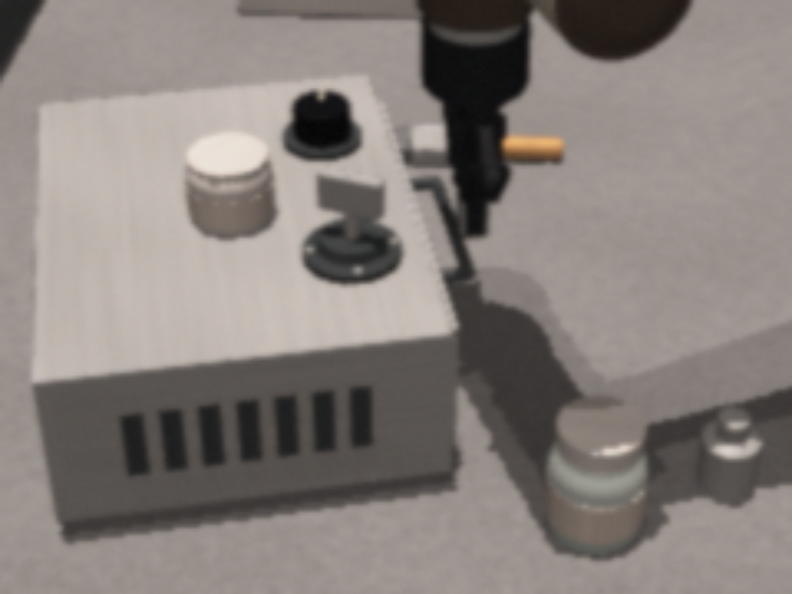

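Request:
drive_tool --pt "-0.01 0 0 0 0" --pt "-0.03 0 0 0 0" --pt "0 0 -0.042 0 0" --pt "0 0 -0.042 0 0" --pt "0 0 -0.042 0 0" --pt "0 0 -0.042 0 0.05" --pt "0 0 0 0 0.05" --pt "0.028 -0.015 0 0 0.05" --pt "0.028 -0.015 0 0 0.05" --pt "0.028 -0.015 0 0 0.05" --pt "0.028 -0.015 0 0 0.05" --pt "0.028 -0.014 0 0 0.05" --pt "0 0 0 6.7 0.05" --pt "0 0 0 6.7 0.05" --pt "0 0 0 6.7 0.05" --pt "0 0 0 6.5 0.05" --pt "0 0 0 0 0.05"

```text
clock: 7.1
position: [585.5, 136.9, 251.3]
ee_rot: [0.994, -0.111, 0.001, -0.0]
contact_force: [0.2, 0.3, -0.7]
gripper_width: 50.0
```

```bash
python3 - <<'E'
from h import *
from bench import arm
s=arm.read_state();print(s["position"],dry(s["position"]),s["contact_force"],s["joints"],s["gripper_width"])
q=s["ee_rot"];print(2*np.degrees(np.arctan2(q[1],q[0])))
for n in("side","top"):
    p,d=arm.get_image(n);np.savez(n+"3.npz",p=p,d=d);r=p[60:240,130:370] if n=="side" else p[50:230,145:325]
    cv2.imwrite(f"pics/{n}3.png",cv2.resize(r,None,fx=3.3,fy=3.3))
E
```

```text
[585.45565871 136.86964588 251.29233567] [52.5 74.9] [ 0.22224143  0.2934242  -0.740261  ] [ 4.98864675e-01  3.30257948e-01 -2.32911807e-02  3.94459261e-04
 -1.21501935e+00  8.50031815e-01] 50.0314364050463
-12.706075424755094
```

View pics/side3.png

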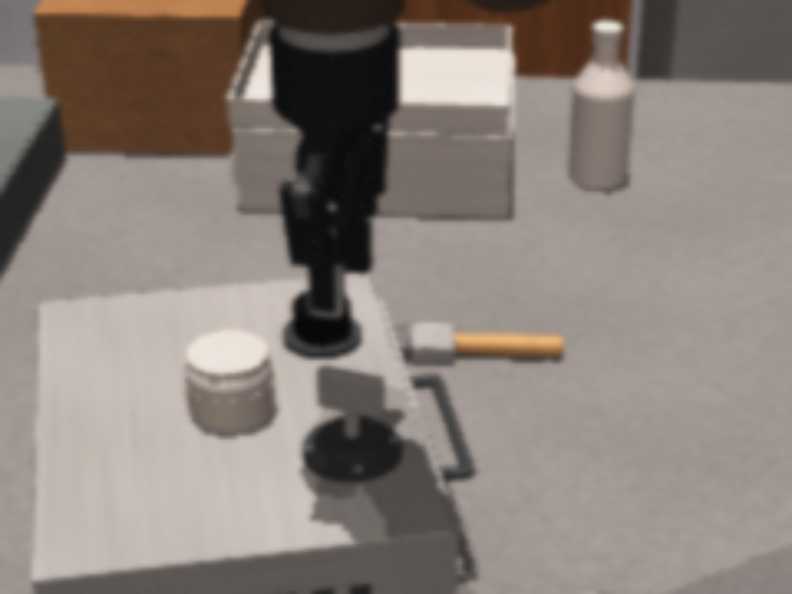

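View pics/top3.png

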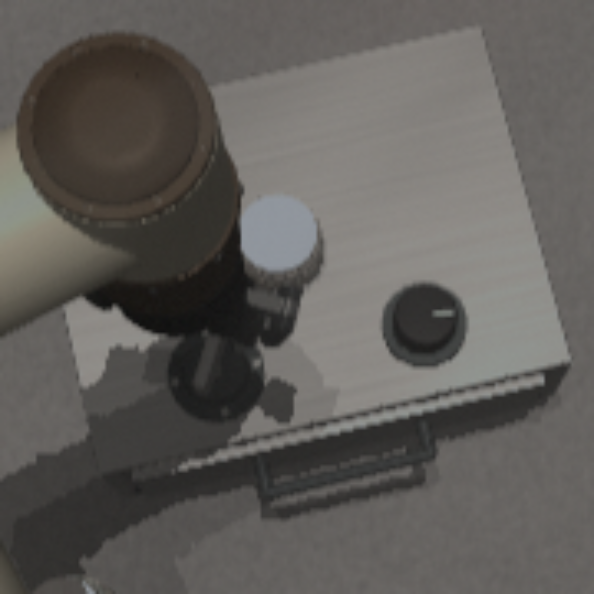

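Request:
drive_tool --pt "-0.003 0.001 0.02 0 0.05" --pt "0 0 0.02 0 0.05" --pt "0 0 0.02 0 0.05" --pt "0 0 0.015 0 0.05" --pt "0 0 0.013 0 0.05" --pt "0 0 0 0 0.05"

```text
clock: 7.8
position: [580.7, 135.9, 161.3]
ee_rot: [0.994, -0.11, -0.002, 0.001]
contact_force: [0.3, -0.3, -0.2]
gripper_width: 50.1
```

```bash
python3 - <<'E'
from h import *
from bench import arm
s=arm.read_state();print(s["position"],dry(s["position"]),s["contact_force"],s["wrist_torque"])
p,d=arm.get_image("side");cv2.imwrite(f"pics/side4.png",cv2.resize(p[110:230,160:320],None,fx=5,fy=5))
E
```

```text
[580.74114681 135.90566222 161.31810697] [47.7 75.1] [ 0.30544868 -0.29808702 -0.21581287] [ 0.05755909  0.03244932 -0.02806681]
```

View pics/side4.png

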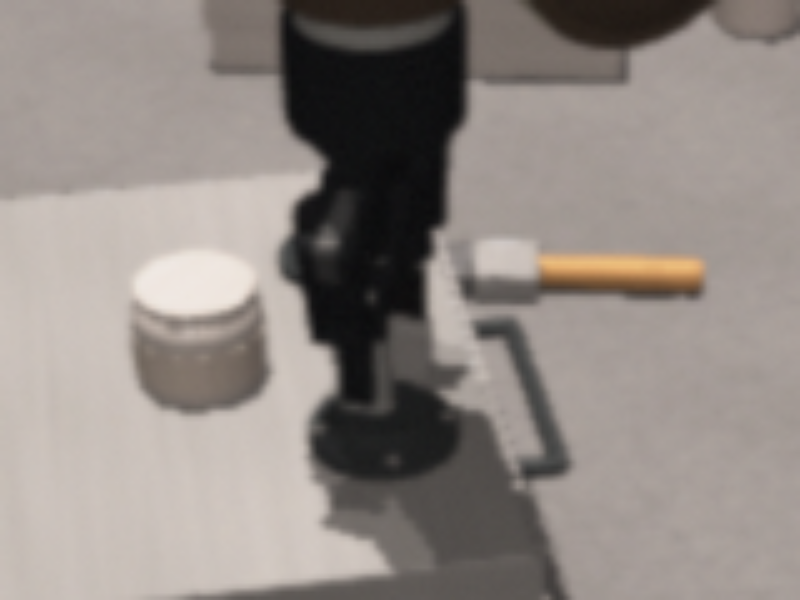

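Request:
drive_tool --pt "0.001 0 0 0 0" --pt "0 0 0 0 0" --pt "0 0 0 0 0" --pt "0 0 0 0 0" --pt "0 0 0 0 0" --pt "0 0 0 0 0"

```text
clock: 8.45
position: [583.2, 136.2, 164.4]
ee_rot: [0.994, -0.111, 0.001, -0.0]
contact_force: [-0.6, -0.2, 4.9]
gripper_width: 8.9
```

```bash
cat > st.py <<'E'
from h import *
from bench import arm
s=arm.read_state();q=s["ee_rot"];print(s["clock"],s["position"].round(1),dry(s["position"]),s["contact_force"].round(1),s["wrist_torque"].round(3),s["gripper_width"],"yaw",2*np.degrees(np.arctan2(q[1],q[0])),"j",s["joints"].round(3))
E
python3 st.py
```

```text
8.45 [583.2 136.2 164.4] [50.1 74.7] [-0.6 -0.2  4.9] [-0.12   0.16  -0.103] 8.934220092736204 yaw -12.70459252584882 j [ 5.00e-01  3.94e-01 -1.55e-01  1.00e-03 -1.02e+00  8.49e-01]
```

Request:
drive_tool --pt "0 0 0 6 0" --pt "0 0 0 6 0" --pt "0 0 0 6 0" --pt "0 0 0 6 0" --pt "0 0 0 6 0" --pt "0 0 0 6 0" --pt "0 0 0 6 0" --pt "0 0 0 6 0" --pt "0 0 0 0 0"

```text
clock: 9.35
position: [582.5, 135.3, 164.4]
ee_rot: [0.862, -0.506, 0.0, 0.001]
contact_force: [-1.2, -2.1, 6.4]
gripper_width: 8.9
```

```bash
python3 st.py
```

```text
9.35 [582.5 135.3 164.4] [49.3 74. ] [-1.2 -2.1  6.4] [-0.697  0.472 -0.007] 8.868899237068046 yaw -60.81146331370852 j [ 4.990e-01  3.940e-01 -1.560e-01  1.000e-03 -1.022e+00  9.000e-03]
```

Request:
drive_tool --pt "0 0 0 4 0" --pt "0 0 0 4 0" --pt "0 0 0 3 0" --pt "0 0 0 0 0"

```text
clock: 9.75
position: [582.3, 135.2, 164.4]
ee_rot: [0.81, -0.586, 0.0, 0.001]
contact_force: [-2.4, -3.9, 6.9]
gripper_width: 8.6
```

```bash
python3 st.py
```

```text
9.75 [582.3 135.2 164.4] [49. 74.] [-2.4 -3.9  6.9] [-0.661  0.707 -0.083] 8.576984559860922 yaw -71.76625409946107 j [ 4.990e-01  3.930e-01 -1.560e-01  1.000e-03 -1.022e+00 -1.820e-01]
```

Request:
drive_tool --pt "0 0 0 1.5 0" --pt "0 0 0 1.5 0" --pt "0 0 0 0 0"

```text
clock: 10.05
position: [582.2, 135.2, 164.4]
ee_rot: [0.795, -0.607, 0.0, 0.001]
contact_force: [-2.8, -2.3, 6.9]
gripper_width: 8.9
```

```bash
python3 st.py
```

```text
10.05 [582.2 135.2 164.4] [49. 74.] [-2.8 -2.3  6.9] [-0.729  0.689 -0.06 ] 8.920262023076528 yaw -74.73790207894069 j [ 4.990e-01  3.930e-01 -1.560e-01  1.000e-03 -1.022e+00 -2.340e-01]
```

Request:
drive_tool --pt "0 0 0 1.5 0" --pt "0 0 0 0 0"

```text
clock: 10.25
position: [582.2, 135.2, 164.4]
ee_rot: [0.787, -0.617, 0.0, 0.001]
contact_force: [-2.2, -3.3, 6.9]
gripper_width: 8.9
```

```bash
python3 st.py
```

```text
10.25 [582.2 135.2 164.4] [48.9 74. ] [-2.2 -3.3  6.9] [-0.683  0.729  0.438] 8.902648267715506 yaw -76.12302928247675 j [ 0.499  0.393 -0.157  0.002 -1.022 -0.258]
```

Request:
drive_tool --pt "0 0 0 1.5 0" --pt "0 0 0 0 0"

```text
clock: 10.45
position: [582.2, 135.0, 164.4]
ee_rot: [0.78, -0.626, 0.001, 0.001]
contact_force: [-2.8, -3.2, 5.9]
gripper_width: 9.2
```

```bash
python3 st.py
```

```text
10.45 [582.2 135.  164.4] [48.9 73.8] [-2.8 -3.2  5.9] [-0.878  0.686  0.972] 9.181786405458697 yaw -77.4931881641468 j [ 0.5    0.394 -0.157  0.002 -1.022 -0.282]
```

Request:
drive_tool --pt "0 0 0 -4 0" --pt "0 0 0 -6 0" --pt "0 0 0 -6 0" --pt "0 0 0 -6 0" --pt "0 0 0 -6 0" --pt "0 0 0 -6 0" --pt "0 0 0 -6 0" --pt "0 0 0 -6 0" --pt "0 0 0 -6 0" --pt "0 0 0 -6 0" --pt "0 0 0 -6 0" --pt "0 0 0 -6 0" --pt "0 0 0 -6 0" --pt "0 0 0 -6 0" --pt "0 0 0 -6 0" --pt "0 0 0 -3.5 0" --pt "0 0 0 0 0" --pt "0 0 0 0 0"

```text
clock: 12.25
position: [583.4, 136.8, 164.4]
ee_rot: [0.993, 0.12, 0.001, -0.0]
contact_force: [0.3, 1.7, 4.8]
gripper_width: 9.3
```

```bash
python3 st.py; python3 - <<'E'
from h import *
from bench import arm
for n in("side","top"):
    p,d=arm.get_image(n);np.savez(n+"5.npz",p=p,d=d);r=p[110:230,160:320] if n=="side" else p[50:230,145:325]
    f=5 if n=="side" else 3.3
    cv2.imwrite(f"pics/{n}5.png",cv2.resize(r,None,fx=f,fy=f))
E
```

```text
12.25 [583.4 136.8 164.4] [50.5 75.3] [0.3 1.7 4.8] [0.4   0.178 0.068] 9.32800435358398 yaw 13.81899687668147 j [ 0.5    0.394 -0.155  0.    -1.019  1.312]
```

View pics/side5.png

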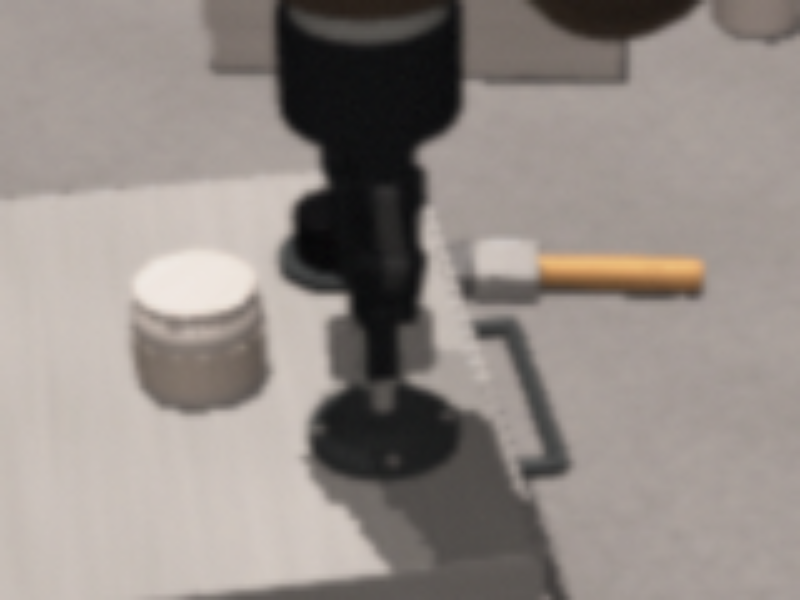

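View pics/top5.png

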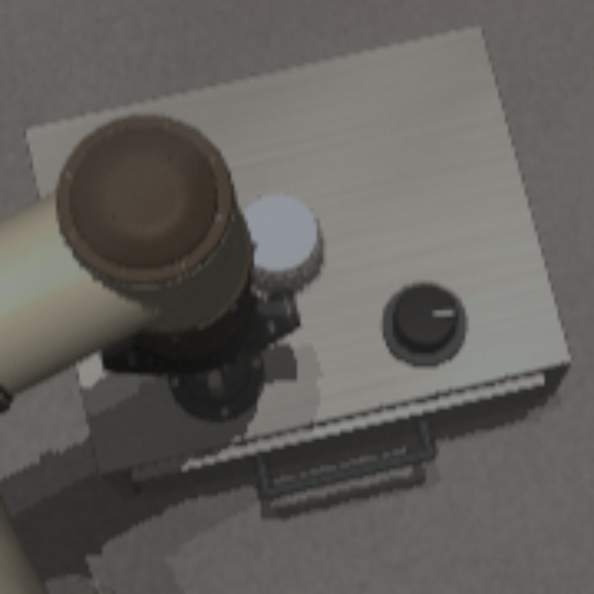

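```bash
python3 - <<'E'
from h import *
z=lambda u,v:(160+u/5,110+v/5)
a=[ray("side",*z(*q),164) for q in((332,381),(434,374))]
d=a[1]-a[0];print("wing dir",np.degrees(np.arctan2(d[1],d[0]))%180,np.linalg.norm(d))
for ang in(9.9,13.9,17.9):
  t=np.radians(ang);e=np.array([np.cos(t),np.sin(t)]);n=np.array([-e[1],e[0]])
  for s in(1,-1):
    q=proj("side",np.r_[wor(50,75)+s*23*e+5*n,164]);print(ang,s,((q-[160,110])*5).round(1))
zt=lambda u,v:(145+u/3.3,50+v/3.3)
print([dry(ray("top",*zt(*q),92)) for q in((266,492),(436,454))])
p5=np.load("side5.npz")["p"].astype(int);p0=np.load("side0.npz")["p"].astype(int)
d=abs(p5-p0).max(2)
for nm,(u,v,w,h) in dict(jar=(296,240,32,48),weight=(340,243,22,30),tin=(185,160,30,32),brush=(275,158,27,12)).items():print(nm,np.median(d[v:v+h,u:u+w]),np.percentile(d[v:v+h,u:u+w],90))
# dial mark by top
for k in("0","5"):
  p=np.load(f"top{k}.npz")["p"][136:160,260:288].astype(int).min(2);ys,xs=np.where(p>110)
  m=[(x+260,y+136) for x,y in zip(xs,ys) if (x+260-274)**2+(y+136-146)**2<110];print(k,np.mean(m,0),len(m))
E
```

```text
wing dir 10.419302416993702 44.41909062215231
9.9 1 [325.2 379.1]
9.9 -1 [430.8 372.4]
13.9 1 [326.3 381.1]
13.9 -1 [431.1 370.3]
17.9 1 [327.7 383. ]
17.9 -1 [431.1 368.2]
[array([-34.6,  60.5]), array([-36.4, -64.5])]
jar 17.0 111.0
weight 13.0 68.0
tin 20.0 22.0
brush 19.0 21.0
0 nan 0
5 [279. 144.] 5
  return _methods._mean(a, axis=axis, dtype=dtype,
  ret = ret.dtype.type(ret / rcount)
```

```bash
python3 - <<'E'
from bench import arm
print(arm.job_done())
E
```

```text
the job is handed in; nothing more can be done
None
```

I closed up the dryer and handed the job in at about 12 s of the 64 s allowed, with the gripper still holding the wing.

- **Tray:** I pushed it home with closed fingers on the handle bar. It stopped moving while the push rose to about 9 N. The last picture puts the bar 34.6 to 36.4 mm in front of the dryer, against 34 mm expected, which is within about 2 mm of calibration error.
- **Screw:** I turned it clockwise until the torque jumped from about 0 to 0.97 N m, which I took as seated. I then backed it off a quarter turn. The gripper's heading is 13.8°, and a wing square to the front would be at 13.9°.
- **Disagreements:** The torque rise suggests the stop was about 1° earlier than the dryer's geometry gives, so the gap may be about 1° off a quarter turn. A rough measurement of the wing from the side picture gave about 10°, but that picture only resolves about 5°. I left the setting as the gripper read it.
- **Bystanders:** The dial mark and tin look unmoved in the before and after views. An automatic check of the dial mark failed on the first picture, so I compared it by eye. The jar, weight and brush also look in place. A pixel comparison showed changes at the jar and weight, which I put down to the arm's shadow.

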